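Loosen the coin clamp with its ratchet

TASK

Free the clamp that grips the round copper coin: flip the small direction lever on its ratchet over to the loosening side first, then swing the ratchet handle anticlockwise (seen from above), in one sweep of about 50 degrees, so that the hex bolt turns loose. Leave the other clamp, which holds the rectangular brass plate, and its ratchet as they are.

Things in the scene. Friction and masses are not known exactly. Their poses are not given: they have to be found in the camera images.
- coin_bolt_top (a point): Top centre of the hex bolt (22 mm across flats), 61 mm above the desk, of the clamp holding a ROUND copper coin (38 mm across, 52 mm beyond the bolt, half under a dark strap). The ratchet turns on the bolt's vertical axis; its round head (54 mm across, 37 to 55 mm above the desk) sits on it. The clamp is fixed to the desk: aluminium base 150 x 90 mm, 18 mm high, bolt at its centre.
- coin_handle (a point): Middle of that ratchet's handle, 125 mm from the bolt axis, 46 mm above the desk. Bolt to this point is the handle's direction: at the start roughly to the robot's left (+y). Black rubber grip 26 mm wide, 18 mm high (37 to 55 mm above the desk), from 85 to 175 mm from the bolt axis, free space below it down to the desk. The point turns with the handle.
- coin_tab (a point): Middle of the upright tab of that ratchet's direction lever, 73 mm above the desk: dark steel, 10 mm wide, 12 mm long, 59 to 85 mm above the desk. The lever, on top of the ratchet, pivots on the handle's centre line 34 mm from the bolt; the tab is 32 mm further out along the handle. About 1 N sideways flips it; it stays where left. The ratchet holds still below about 4 N here.
- coin_lever (a joint): Angle (rad) of the direction lever, anticlockwise from above positive, 0 = in line with the handle, stops at -0.4 and 0.4. Starts near -0.35, the tightening side (tab off to the clockwise side): an anticlockwise swing would just freewheel. At +0.4 (tab off to the anticlockwise side) the ratchet drives the bolt loose; push it fully over, at least to 0.25.
- coin_ratchet (a joint): Angle (rad) of the ratchet handle about the bolt, 0 at the start, positive anticlockwise from above (loosening), range -0.05 to 1.4. Pushing it at the middle of the grip takes about 7 N; it stays where it is left.
- coin_bolt (a joint): Angle (rad) by which that hex bolt has been loosened, positive anticlockwise from above; 0 = tight. With the lever on the loosening side the bolt follows the handle after about 0.1 rad of play; a return swing of the handle does not turn it back, and a second swing from the start gains nothing more.
- plate_handle (a point): Middle of the handle of the other, equal ratchet, on the equal clamp that holds a RECTANGULAR brass plate (66 x 24 mm); 46 mm above the desk. To be left alone.
- plate_tab (a point): Middle of the thumb tab of that other ratchet's direction lever, 73 mm above the desk. To be left alone.

How it is judged:
By the outcome, as a careful person would: the job done as asked, in the order asked, and still so for the second after the job is handed in, with the robot touching nothing.
It also fails if it takes over 40 s, if anything falls off the work surface, if the arm or the gripper's body presses on something with over 40 N, if the wrist force passes 120 N, or if a joint passes its speed limit or range.

ROBOT

A 6-joint arm with a two-finger parallel gripper is mounted at the origin on the work surface. World frame = base frame: x ahead of the robot, y to its left, z up, the work surface at z = 0. Lengths are in m, angles in rad, forces in N, time in s.
With the tool pointing down it reaches from about 0.4 to 0.825 m from the base axis. Payload 7 kg.
Tool frame: the origin (TCP) lies between the finger pads; the fingertips stand 8 mm ahead of it and the grasp point (between the pads) lies 11 mm behind it (arm.finger_overhang is the distance from the TCP to the fingertips, in m); z points along the fingers, y is the line along which they close (so a half turn about z gives the same grasp; the last joint's range is limited). The gripper opens to 88 mm and grips with 3 to 60 N. Pads are 19 mm wide; open, the fingers measure 130 mm over their backs; the gripper's body (78 mm by 193 mm) begins 47 mm behind the grasp point.
Start: joints at [1.624, 0.359, 0.012, 0, -1.224, -0.288], TCP at [0.157, 0.656, 0.235] pointing down, gripper open.
Joint ranges: [-3.07, 3.07], [-1.43, 2.12], [-1.02, 1.25], [-3.03, 1.67], [-3.05, -0], [-3.03, 3.03]. Speed limits (rad/s): [2.39, 2.39, 3.01, 3.14, 3.14, 3.14].

INTERFACE

Orientations are given as [roll, pitch, yaw] about the fixed x, y, z axes, in that order (R = Rz(yaw) Ry(pitch) Rx(roll)).
In Python, from station import arm gives the robot as it stands.
- The arm moves only by the tool move_arm, never from a script. Its argument "rows" is text: rows parted by semicolons, each of 7 numbers parted by spaces: the turn, a rotation vector about the tool's x, y, z in degrees, then the shift along the tool's x, y, z in m, then the finger opening in m, from 0 to 0.0876. A call has 1 to 8 rows; each row shifts and turns the commanded pose from where the row before left it, along the tool's axes as they then stand; what a row does not reach is not made up. A row lasts 1/8 s, in which the tool goes at most 62.5 mm and 10.7 degrees, less where a joint would pass 70% of its speed; a pose out of reach is approached as far as the arm can. A call is refused whole if a number of a shift passes 0.0625 or a number of a turn 10.7, either way. A call with a gripper value outside its range is refused whole. The fingers move at their own pace and stop on an object; "squeeze" is the grip in N (left out, the last holds). Time passes only in rows, so rows that do not move let the fingers close. It gives the time, the measured TCP pose, the force, the opening and the grip force at its end, in the units of the state.
- arm.get_state(): the state, without advancing time (a new reading comes with each control period).
- arm.grab_frame(name): name is "scene" or "top" or "wrist"; returns (picture, depth): 420x560x3 uint8, blue, green, red; 420x560 float32, m along the optical axis (not along the pixel's ray), 0 where there is no reading.
- arm.camera_model(name): a dict with "mtx" (3x3 intrinsics, pixels), "camera_from_world" (4x4, takes a point from world to camera coordinates); the wrist camera has in their place "mount" (4x4, takes a point from camera to tool coordinates, whose origin is the TCP and whose axes are the flange's). Camera axes: x right, y down, z forward; pixel columns grow to the right and rows downward; lengths in m; the calibration is good to about 2 mm. A picture is of the moment at which its call begins: read the wrist's pose just before it. camera_model takes no time and is no camera call.
- arm.job_done(): hands the job in; it is judged then, once.
The state is a dict: "t": time; "q": joint angles; "qd": joint speeds; "joint_efforts": joint torques, N m; "eef_pos": TCP position; "ee_rot": TCP orientation; "force": force on the tool from outside, world axes, zero at the start; "moment": the same for the moment, N m; "width": finger opening in m; "gripper_force": force on a finger pad.
Only numpy, scipy, OpenCV 4.12 (cv2) and the standard library are available. Lean on these libraries where they do the work, as an engineer would, in place of code of your own. Each camera call takes 0.05 s, during which the arm holds its last target. There are 200 camera calls.

## Working session

There is one attempt and no reset: what is moved stays moved. The work goes in short steps, Python scripts to look and compute and a tool call to move; the robot and the scene stay as the last step left them, time stands still between calls to the robot, and variables do not carry over. Pictures are saved under pics/ and viewed, at most 10 in all, crops included, and the job is handed in when it is done.

Besides the shell and the picture viewer there is one more tool, called after "Call:" in YAML: its name, and indented under it one key for each argument. move_arm: Moves the arm, as the interface text tells. Its arguments: {"type":"object","properties":{"rows":{"type":"string"},"squeeze":{"type":"number"}},"required":["rows"]}

```bash
mkdir -p pics; python3 - <<'E'
from station import arm
import cv2,numpy as np
s=arm.get_state();print(s['t'],s['eef_pos'],s['ee_rot'],s['width'],s['force'])
for n in ['top','scene']:
    p,d=arm.grab_frame(n);cv2.imwrite(f'pics/{n}0.png',p);np.save(f'pics/{n}0.npy',d)
    m=arm.camera_model(n);print(n,np.round(m['mtx'],1).tolist(),np.round(m['camera_from_world'],3).tolist())
E
```

```text
0.0 [0.15696189 0.65601124 0.23362896] [ 3.13996555e+00 -1.51856576e-04 -2.34972871e-01] 0.08749913638580384 [ 0.14729585  0.54077169 -0.18812428]
top [[396.5, 0.0, 277.6], [0.0, 396.5, 210.9], [0.0, 0.0, 1.0]] [[-0.026, -0.998, -0.052, 0.031], [-0.992, 0.033, -0.124, 0.601], [0.126, 0.049, -0.991, 0.765], [0.0, 0.0, 0.0, 1.0]]
scene [[497.2, 0.0, 274.1], [0.0, 497.2, 207.3], [0.0, 0.0, 1.0]] [[0.004, 1.0, -0.019, -0.016], [0.637, -0.017, -0.77, -0.295], [-0.771, -0.009, -0.637, 1.361], [0.0, 0.0, 0.0, 1.0]]
```

View pics/top0.png

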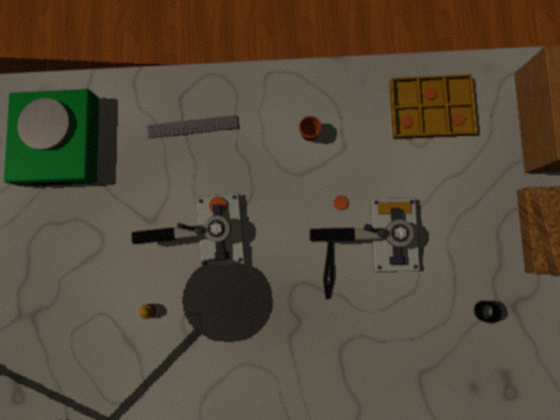

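View pics/scene0.png

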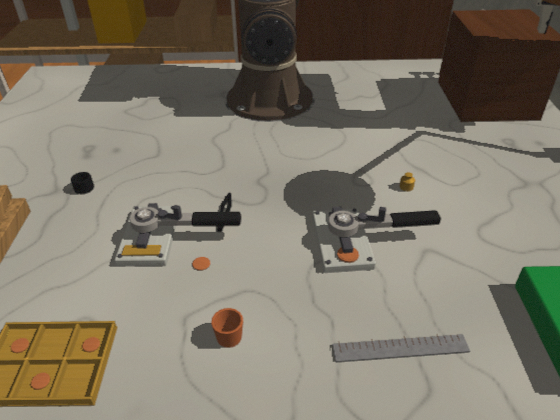

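The top view shows the coin clamp at about (218,228), with its handle running left to (133,237). The plate clamp is at (400,233). The dark disc at (228,300) looks like a lamp shadow, which I'll check with depth. I'll crop closer and measure next.

```bash
cat > h.py <<'E'
from station import arm
import cv2,numpy as np
def ray(n,u,v,z):
    m=arm.camera_model(n);T=np.array(m['camera_from_world']);R,t=T[:3,:3],T[:3,3]
    d=R.T@np.linalg.solve(np.array(m['mtx']),[u,v,1]);c=-R.T@t
    return c+d*(z-c[2])/d[2]
def cloud(n,d):
    m=arm.camera_model(n);T=np.array(m['camera_from_world']);v,u=np.mgrid[:420,:560]
    P=np.linalg.inv(np.array(m['mtx']))@np.stack([u.ravel(),v.ravel(),np.ones(u.size)])*d.ravel()
    return (T[:3,:3].T@(P-T[:3,3:])).T.reshape(420,560,3)
E
python3 - <<'E'
from h import *
a=cv2.imread('pics/top0.png')[185:275,125:255];b=cv2.imread('pics/scene0.png')[195:275,315:445]
f=lambda x:cv2.resize(np.clip(x*1.6,0,255).astype(np.uint8),None,fx=6,fy=3.4 if 0 else 6,interpolation=cv2.INTER_CUBIC)
cv2.imwrite('pics/ca.png',f(a));cv2.imwrite('pics/cb.png',f(b))
C=cloud('top',np.load('pics/top0.npy'));print('shadow z',C[300,228],'base',C[205,235])
im=cv2.imread('pics/top0.png')
z=C[:,:,2]
for lo,hi in((.04,.058),(.058,.068),(.07,.1)):
    k=(z>lo)&(z<hi);k[:, :125]=0;k[:,255:]=0;k[:185]=0;k[275:]=0
    n,l,st,ce=cv2.connectedComponentsWithStats(k.astype(np.uint8))
    for i in range(1,n):
        if st[i,4]>5:print(lo,st[i],ce[i],np.round(C[l==i].mean(0),4))
E
```

```text
shadow z [ 0.42353154  0.12366191 -0.00172322] base [0.61983505 0.10321544 0.01835119]
0.04 [ 131  215  100   29 1257] [182.80827367 232.03977725] [0.5637 0.2038 0.0529]
0.04 [194 225   4   2   6] [195.16666667 225.33333333] [0.5765 0.1788 0.0519]
0.058 [210 222  12  13  99] [215.32323232 227.56565657] [0.5701 0.1364 0.0597]
0.058 [184 224  20  10 108] [194.41666667 228.40740741] [0.5696 0.1779 0.061 ]
0.07 [177 222   8   7  39] [180.38461538 225.07692308] [0.575  0.1998 0.0819]
```

View pics/ca.png

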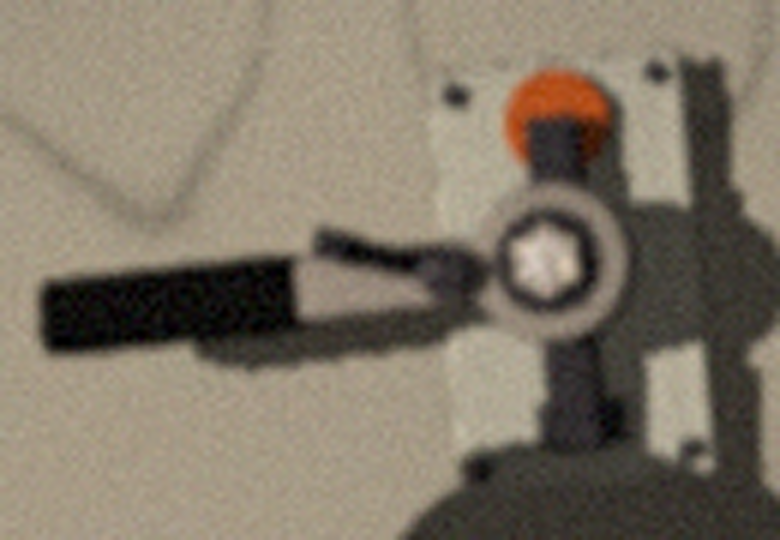

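View pics/cb.png

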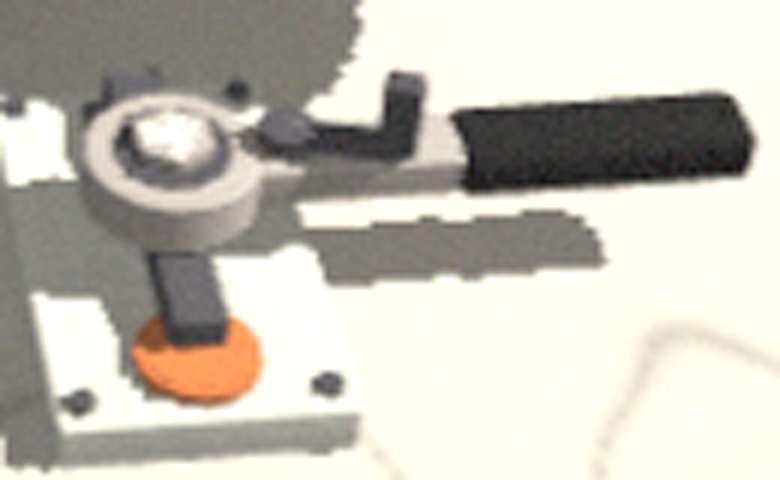

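The top crop shows the round copper coin under a strap, so this is the right clamp. The bolt is at about (215.5,228), the tab top at about (179,225.3) on the +x (tightening) side, and the grip centre near (153.3,236). The scene crop agrees. The shadow is flat on the desk.

```bash
python3 - <<'E'
from h import *
B=ray('top',215.5,228,.061);Tb=ray('top',179.2,225.3,.085)
im=cv2.imread('pics/top0.png');g=(im.max(2)<22).astype(np.uint8);g[:,:128]=0;g[:,176]=g[:,176:]=0;g[:215]=0;g[260:]=0
n,l,st,ce=cv2.connectedComponentsWithStats(g);i=1+st[1:,4].argmax();print(st[i],ce[i])
H=ray('top',*ce[i],.053)
print('top',B,Tb,H)
# scene
print('sc',ray('scene',315+170/6,195+137/6,.061),ray('scene',315+406/6,195+78/6,.085),ray('scene',315+600/6,195+120/6,.055))
d=H-B;th=np.arctan2(d[1],d[0]);print('r',np.hypot(*d[:2]),'th',np.degrees(th))
u=np.array([np.cos(th),np.sin(th)]);P=B[:2]+.034*u;e=Tb[:2]-P;print('tab r',np.hypot(*e),'ang',np.arctan2(e[1],e[0])-th)
Hm=B[:2]+.125*u
for a in(-.35,0,.4):
  print('tab',a,P+.032*np.array([np.cos(th+a),np.sin(th+a)]))
for a in(0,.3,.6,.87,.95):print('handle',a,B[:2]+.125*np.array([np.cos(th+a),np.sin(th+a)]))
E
```

```text
[133 229  42  14 443] [153.37020316 235.76975169]
top [0.56909515 0.13579889 0.061     ] [0.57434897 0.20118459 0.085     ] [0.55805874 0.2632948  0.053     ]
sc [0.56957819 0.13747161 0.061     ] [0.57291504 0.20368072 0.085     ] [0.55814632 0.26784657 0.055     ]
r 0.12797269177929563 th 94.94735437810635
tab r 0.03255825288614659 ang -0.3405008087271624
tab -0.35 [0.57450245 0.20056645]
tab 0 [0.56340329 0.201553  ]
tab 0.4 [0.55120617 0.19796169]
handle 0 [0.55831511 0.26033319]
handle 0.3 [0.52199418 0.25158533]
handle 0.6 [0.48988064 0.23249461]
handle 0.87 [0.46695873 0.20786241]
handle 0.95 [0.46152645 0.19946973]
```

Call:
move_arm:
  rows: "0 0 -9.2 0 0 0 0; 0 0 -9.2 0 0 0 0; 0 0 0 0.034 0.041 0 0; 0 0 0 0.034 0.041 0 0; 0 0 0 0.034 0.041 0 0; 0 0 0 0.034 0.041 0 0; 0 0 0 0.034 0.041 0 0; 0 0 0 0.034 0.041 0 0"
  squeeze: 10

```text
t: 1.1
eef_pos: [0.3823, 0.4274, 0.2343]
ee_rot: [3.141, 0.0, 0.087]
force: [0.7, 0.8, -0.2]
width: 0.0132
gripper_force: 0.0
```

Call:
move_arm:
  rows: "0 0 0 0.034 0.041 0 0; 0 0 0 0.034 0.041 0 0; 0 0 0 0.034 0.041 0 0; 0 0 0 0.034 0.041 0 0; 0 0 0 0.034 0.041 0 0; 0 0 0 0.034 0.041 0 0; 0 0 0 0 0 0.04 0; 0 0 0 0 0 0.04 0"

```text
t: 2.1
eef_pos: [0.6064, 0.2005, 0.1533]
ee_rot: [-3.141, -0.0, 0.084]
force: [-0.1, 0.5, -0.5]
width: 0.0007
gripper_force: 0.0
```

```bash
python3 - <<'E'
from h import *
C=cloud('top',np.load('pics/top0.npy'))
k=C[300:325,135:162];m=k[...,2]>.008;print('brass',k[m].min(0),k[m].max(0))
E
```

```text
brass [ 0.3933573  -0.02564636  0.00878126] [0.50071862 0.30348859 0.83397941]
```

Call:
move_arm:
  rows: "0 0 0 0 -0.004 0.026 0; 0 0 0 0 0 0.025 0; 0 0 0 0 0 0.025 0; 0 0 0 0 0 0 0"

```text
t: 2.6
eef_pos: [0.6041, 0.2045, 0.0762]
ee_rot: [3.139, 0.004, 0.086]
force: [0.5, -0.2, 0.8]
width: 0.0004
gripper_force: 0.0
```

```bash
python3 - <<'E'
from h import *
a,_=arm.grab_frame('top');b,_=arm.grab_frame('scene')
f=lambda x:cv2.resize(np.clip(x*1.6,0,255).astype(np.uint8),(780,300),interpolation=cv2.INTER_CUBIC)
cv2.imwrite('pics/c1.png',np.vstack([f(a[185:265,85:293]),f(b[170:250,285:493])]))
E
```

```text
(no output)
```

View pics/c1.png

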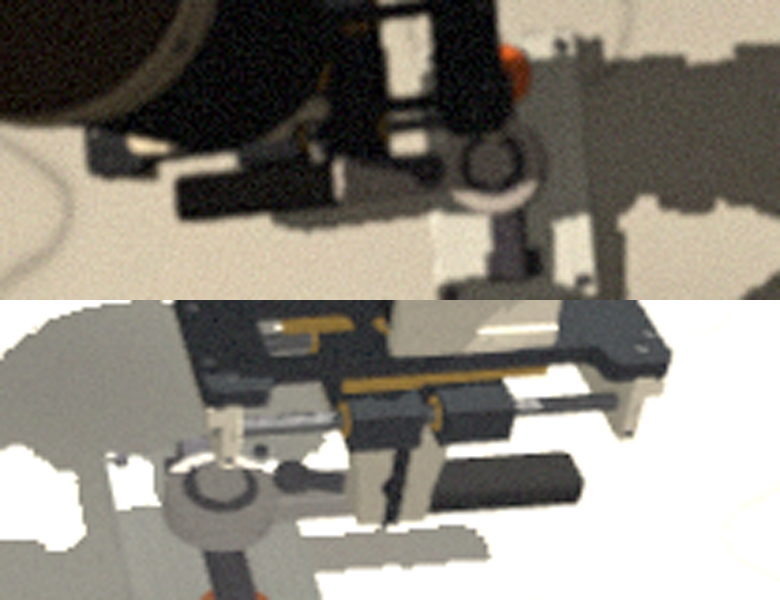

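The scene crop shows the closed fingers standing on the +x side of the tab, above the handle. Next I push toward the robot.

Call:
move_arm:
  rows: "0 0 0 -0.006 0 0 0; 0 0 0 -0.006 0 0 0; 0 0 0 -0.006 0 0 0; 0 0 0 -0.004 0 0 0; 0 0 0 -0.004 0 0 0; 0 0 0 0 0 0 0"

```text
t: 3.45
eef_pos: [0.5796, 0.2034, 0.0789]
ee_rot: [-3.141, -0.0, 0.087]
force: [1.4, 0.6, 0.2]
width: 0.0006
gripper_force: 0.5
```

Call:
move_arm:
  rows: "0 0 0 -0.003 0 0 0; 0 0 0 -0.003 0 0 0; 0 0 0 -0.002 0 0 0; 0 0 0 0 0 0 0"

```text
t: 3.95
eef_pos: [0.5713, 0.2022, 0.0784]
ee_rot: [3.141, 0.001, 0.086]
force: [-0.3, -0.9, 0.6]
width: 0.0001
gripper_force: 0.1
```

Call:
move_arm:
  rows: "0 0 0 -0.002 0 0 0; 0 0 0 -0.002 0 0 0; 0 0 0 0 0 0 0"

```text
t: 4.32
eef_pos: [0.5682, 0.202, 0.0786]
ee_rot: [3.141, -0.001, 0.086]
force: [4.7, -1.7, -0.9]
width: 0.0006
gripper_force: 2.1
```

Call:
move_arm:
  rows: "0 0 0 -0.002 0 0 0; 0 0 0 0 0 0 0"

```text
t: 4.58
eef_pos: [0.5663, 0.2017, 0.0787]
ee_rot: [3.141, -0.001, 0.086]
force: [4.1, -3.1, -2.1]
width: 0.0005
gripper_force: 2.2
```

Call:
move_arm:
  rows: "0 0 0 0.015 0 0 0; 0 0 0 0.018 0 -0.03 0; 0 0 0 0 -0.03 -0.01 0; 0 0 0 0 -0.03 0 0; 0 0 0 0 0 0 0"

```text
t: 5.2
eef_pos: [0.5938, 0.2666, 0.1184]
ee_rot: [-3.141, 0.0, 0.088]
force: [-0.0, -0.7, -0.7]
width: 0.0005
gripper_force: 0.0
```

```bash
python3 - <<'E'
from h import *
a,_=arm.grab_frame('top');b,_=arm.grab_frame('scene')
f=lambda x:cv2.resize(np.clip(x*1.6,0,255).astype(np.uint8),(780,300),interpolation=cv2.INTER_CUBIC)
cv2.imwrite('pics/c2.png',np.vstack([f(a[185:265,85:293]),f(b[170:250,285:493])]))
E
```

```text
(no output)
```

View pics/c2.png

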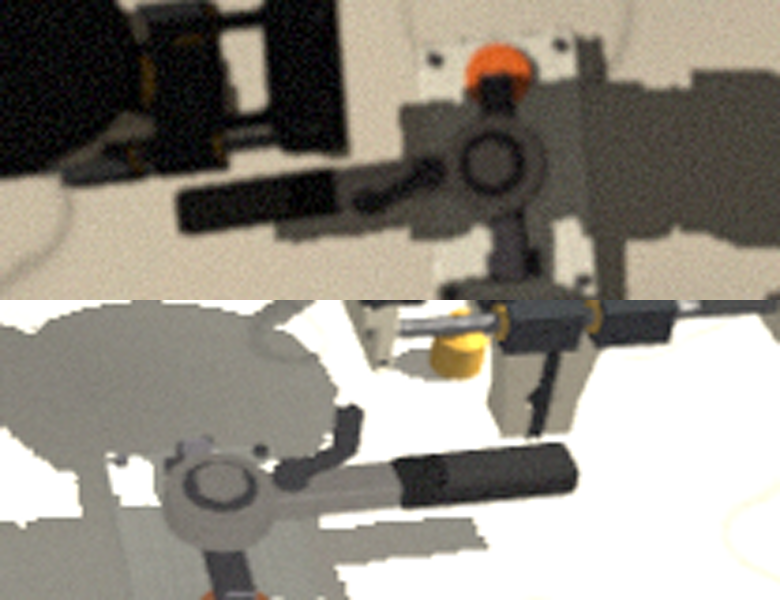

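The top crop shows the lever now on the anticlockwise side, with its tab near (368,200) below the handle line. The handle itself has barely moved. Now I go down beside the grip and make contact.

Call:
move_arm:
  rows: "0 0 0 0 0 0.025 0; 0 0 0 0 0 0.025 0; 0 0 0 0 0 0.025 0; 0 0 0 0 0 0 0; 0 0 0 -0.006 0 0 0; 0 0 0 -0.004 0 0 0; 0 0 0 0 0 0 0"

```text
t: 6.18
eef_pos: [0.5835, 0.2641, 0.0447]
ee_rot: [-3.141, -0.001, 0.087]
force: [0.4, -0.9, 0.0]
width: 0.0007
gripper_force: 0.0
```

Call:
move_arm:
  rows: "0 0 -4 -0.009 -0.0013 0 0; 0 0 -4 -0.009 -0.0013 0 0; 0 0 -4 -0.009 -0.0013 0 0; 0 0 -4 -0.009 -0.0013 0 0"

```text
t: 6.68
eef_pos: [0.5489, 0.2633, 0.0445]
ee_rot: [-3.141, -0.004, 0.368]
force: [5.9, 1.5, -3.9]
width: 0.0007
gripper_force: 2.9
```

```bash
python3 - <<'E'
from h import *
s=arm.get_state();d=s['eef_pos'][:2]-np.array([.5692,.1365]);t=np.array([.594-.0105-.5692,.2655-.1365])
print(s['eef_pos'],s['ee_rot'],np.hypot(*d),np.hypot(*t),np.degrees(np.arctan2(d[1],d[0])-np.arctan2(t[1],t[0])),s['force'])
E
```

```text
[0.54886598 0.2633342  0.04452467] [-3.1405453  -0.00437345  0.36847703] 0.1284538344705192 0.12979017682398003 15.433703702292814 [ 5.87364993  1.52772586 -3.88978393]
```

Call:
move_arm:
  rows: "0 0 -4 -0.009 -0.0013 0 0; 0 0 -4 -0.009 -0.0013 0 0; 0 0 -4 -0.009 -0.0013 0 0; 0 0 -4 -0.009 -0.0013 0 0; 0 0 -4 -0.009 -0.0013 0 0; 0 0 -4 -0.009 -0.0013 0 0; 0 0 -4 -0.009 -0.0013 0 0; 0 0 -4 -0.009 -0.0013 0 0"

```text
t: 7.68
eef_pos: [0.4846, 0.2325, 0.0448]
ee_rot: [3.141, -0.006, 0.927]
force: [-0.1, 8.1, -1.3]
width: 0.0003
gripper_force: 3.2
```

```bash
python3 - <<'E'
from h import *
a,_=arm.grab_frame('top');b,_=arm.grab_frame('scene')
f=lambda x:cv2.resize(np.clip(x*1.6,0,255).astype(np.uint8),(780,300),interpolation=cv2.INTER_CUBIC)
cv2.imwrite('pics/c3.png',np.vstack([f(a[205:285,85:293]),f(b[150:230,285:493])]))
E
```

```text
(no output)
```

View pics/c3.png

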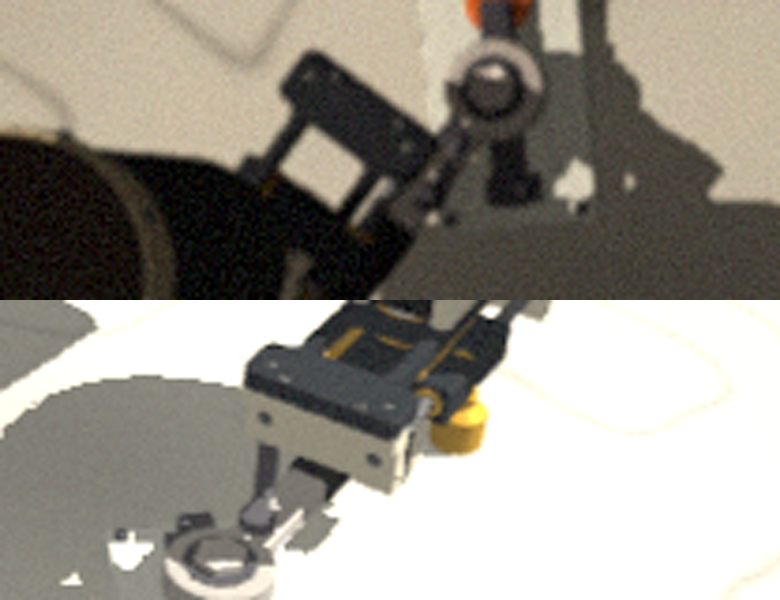

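The crop shows the handle swung about 47° with the lever still on the loosening side. A little more travel, then I retreat backwards and up.

Call:
move_arm:
  rows: "0 0 -4 -0.009 -0.0013 0 0; 0 0 0 0 0 0 0; 0 0 0 0.015 0 0 0; 0 0 0 0.02 0 0 0; 0 0 0 0 0 -0.05 0; 0 0 0 0 0 -0.06 0; 0 0 0 0.05 -0.03 -0.02 0; 0 0 0 0.05 -0.03 0 0"

```text
t: 8.78
eef_pos: [0.5015, 0.3712, 0.1766]
ee_rot: [3.141, -0.004, 0.992]
force: [1.5, 0.4, -0.8]
width: 0.0005
gripper_force: 0.0
```

Call:
move_arm:
  rows: "0 0 0 0.03 -0.05 0 0; 0 0 0 0.03 -0.05 0 0; 0 0 0 0 0 0 0"

```text
t: 9.15
eef_pos: [0.4473, 0.4774, 0.1725]
ee_rot: [3.141, 0.002, 0.997]
force: [-0.4, -0.6, -0.3]
width: 0.0008
gripper_force: 0.0
```

```bash
python3 - <<'E'
from h import *
a,d=arm.grab_frame('top');s=arm.get_state();print(s['t'],s['eef_pos'],s['force'])
cv2.imwrite('pics/c4.png',cv2.resize(np.clip(a[190:330,85:293]*1.6,0,255).astype(np.uint8),(780,525),interpolation=cv2.INTER_CUBIC))
E
```

```text
9.2 [0.44794881 0.47566691 0.17249552] [ 0.74159806 -0.47801544 -0.62121329]
```

View pics/c4.png

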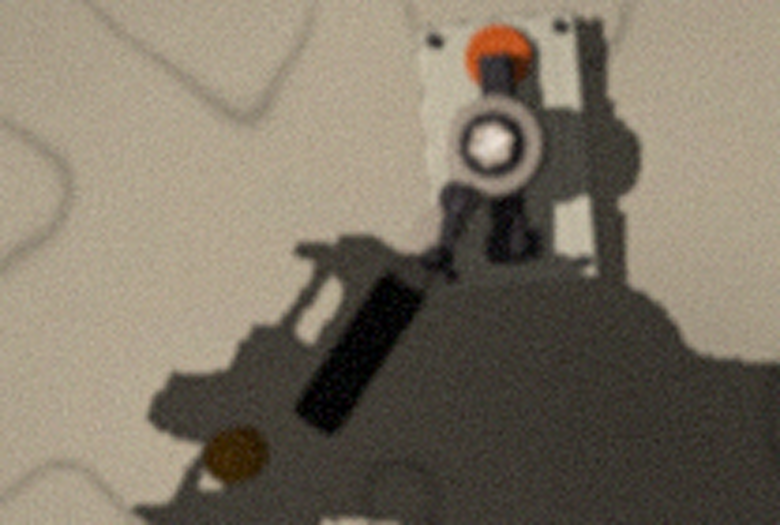

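The final crop shows the grip from about (405,280) to (315,420), centred near full-frame pixel (181.3,284.1). The tab is on the anticlockwise side and the gripper is clear.

```bash
python3 - <<'E'
from h import *
H=ray('top',181.3,284.1,.053);d=H[:2]-[.5691,.1358];a=np.degrees(np.arctan2(d[1],d[0]));print(np.hypot(*d),a-94.95)
if .11<np.hypot(*d)<.14 and 46<a-94.95<58: print(arm.job_done())
E
```

```text
0.12876478663067584 51.946505037791084
the job is handed in; nothing more can be done
None
```

I handed in the job: the coin clamp's direction lever was flipped to the loosening side first, then its handle was swung about 52° anticlockwise in one sweep; I didn't measure the bolt's own turn, and the plate clamp was not touched.

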